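# Shut and lock the junction box cover with a quarter-turn fastener

### The job

The white cover of the grey junction box stands ajar: push it fully shut with a fingertip, then set a fingertip down in the slot of the round blue fastener on it and turn the fastener clockwise (seen from above) to its stop, about a quarter turn, so that the cover is locked. Pick nothing up, do not lift the cover further open, leave the elbow, cup and screwdriver where they are, and finish with the arm clear.

Things in the scene. Friction and masses are not known exactly. Their poses are not given: they have to be found in the camera images.
- box: fixed grey junction box, 240 (x) x 280 (y) x 110 mm high, shut cover 8 mm thick on top (upper face at 118 mm). Origin: centre of the underside. Its x axis points from the free front edge (robot side) to the hinged rear edge, z up; its yaw varies up to about 20 degrees. It stands firm on the bench
- cover (a joint): angle of the white hinged cover, rad: 0 = fully shut and level on its stop, grows as the front edge rises. Hinge line along the box's y at box x = +120, z = 110 mm. Starts at 0.3 to 0.6. The stiff hinge stays where it is left; 2 to 6 N down on a green pad closes it and it stays shut. If the fastener is locked while the cover is ajar, its tongue bars the cover from shutting
- fastener (a joint): angle of the round fastener, rad: 0 = unlocked (slot parallel to the hinge line, towards the two red marks), grows clockwise seen from above, 1.571 = locked on its stop (slot runs from front edge to hinge, towards the two black marks). Starts at 0 to 0.25. Friction holds it where it is left; turning takes 0.15 N m (6 N at 25 mm from the axis)
- slot (a point): middle of the slot's black floor, on the turning axis; y axis along the slot, z out of the cover. The blue disc, 92 mm across, has one straight slot right across its middle: 38 mm wide, 18 mm deep, about 90 mm long. With the cover shut the slot floor is at z = 120 mm, the disc's top at 138 mm, the axis at box x = -50 mm, y = 0
- collar (a point): centre of the top of the fixed steel collar (96 mm inside, 112 mm outside diameter) round the fastener, on the same axis, as high as the disc (z = 138 mm when shut): the fastener can be turned only from within the slot. Moves with the cover
- pad_left (a point): centre of the green flat push pad (60 x 55 mm) on the cover's upper face, on the box's +y side of the fastener; with the cover shut at box x = -45, y = +100, z = 118 mm (165 mm from the hinge line). Moves with the cover; z axis out of the cover
- pad_right (a point): the same on the other side, box y = -100 mm
- elbow: bystander: loose steel and brass pipe elbow, about 55 x 55 x 44 mm, beside the box; origin at its underside. Leave alone
- cup: bystander: loose open yellow cup, 60 mm across, 60 mm high, beside the box; origin at the centre of its underside. Leave alone
- driver: bystander: loose black-handled screwdriver 180 mm long lying in front of the box, along its front edge; origin at its underside. Leave alone

How it is judged:
On the way, in this order (a step that is already met when the one before it is completed fails the run):
1. the cover is fully shut (within 0.03 rad) with the fastener not yet locked (below 1.0 rad) (value of joint cover below 0.03 rad and value of joint fastener below 1 rad), for 0.2 s.
2. with the cover shut, the fastener is locked (beyond 1.42 rad) while a fingertip is down in its slot (grasp point at most 34 mm above the slot floor, within 80 mm of the axis) (value of joint cover below 0.03 rad and value of joint fastener above 1.42 rad and z of the grasp point in the frame of slot below 0.034 m and horizontal distance between the grasp point and slot below 0.08 m), for 0.1 s.
At the end, for the whole second after the job is handed in: cover within 0.03 rad of fully shut, fastener beyond 1.42 rad (stop at 1.571), both at rest; elbow, cup and screwdriver within 30 mm of where they started (value of joint cover below 0.03 rad and value of joint fastener above 1.42 rad and velocity of joint each of cover, fastener below 0.05 rad/s and distance of each of elbow, cup, driver from where it was at the start of the episode below 0.03 m); the robot touches nothing.
It fails at once if the cover is lifted further open (beyond 0.7 rad) (value of joint cover above 0.7 rad).
It fails at once if the pipe elbow is displaced by more than 30 mm or lifted (distance of elbow from where it was at the start of the episode above 0.03 m or height (world z) of elbow above 0.025 m).
It fails at once if the yellow cup is displaced by more than 30 mm or lifted (distance of cup from where it was at the start of the episode above 0.03 m or height (world z) of cup above 0.025 m).
It fails at once if the screwdriver is displaced by more than 30 mm or lifted (distance of driver from where it was at the start of the episode above 0.03 m or height (world z) of driver above 0.025 m).
It also fails if it takes over 48 s, if anything falls off the work surface, if the arm or the gripper's body presses on something with over 40 N, if the wrist force passes 120 N, or if a joint passes its speed limit or range.

### The arm

A 7-joint arm with a two-finger parallel gripper is mounted at the origin on the work surface. World frame = base frame: x ahead of the robot, y to its left, z up, the work surface at z = 0. Lengths are in m, angles in rad, forces in N, time in s.
With the tool pointing down it reaches from about 0.425 to 0.925 m from the base axis. Payload 6.8 kg.
Tool frame: the origin (TCP) lies midway between the tips of the shut fingers; the grasp point (between the pads) lies 19 mm behind it; z points along the fingers, y is the direction in which the jaws open and shut (so a half turn about z gives the same grasp; the last joint's range is limited). The gripper opens to 85 mm and grips with 20 to 120 N. Pads are 22 mm wide; open, the fingers measure 114 mm over their backs; the gripper's body (76 mm by 85 mm) begins 54 mm behind the grasp point. The pads swing forward as they close: fully open they stand 13 mm farther back than shut.
Start: joints at [-1.211, 0.477, 0.022, 1.555, -0.011, 1.109, -0.083], TCP at [0.304, 0.602, 0.193] pointing down, gripper open.
Joint ranges: [-2.96, 2.96], [-0.34, 2.1], [-1.41, 1.46], [0.24, 2.44], [-1.37, 4.51], [0.17, 1.92], [-2.96, 2.96]. Speed limits (rad/s): [2.39, 2.39, 3.14, 3.14, 3.14, 3.14, 3.14].

### API

Orientations are given as a unit quaternion [w, x, y, z].
In Python, from bench import sensors, cams, job gives the robot as it stands. The module is installed in compiled form; this text tells all that it offers.
- The arm moves only by the tool carry_out, never from a script. Its argument "deltas" is one flat list of numbers, 5 for each row, row after row: the closure, from 0 (fully open) to 1 (shut), then the shift along the tool's x, y, z in m, then the turn about the tool's z in degrees. In form: [grip, tx, ty, tz, spin, grip, tx, ty, tz, spin, ...]. A call has 1 to 12 rows; each row shifts and turns the commanded pose from where the row before left it, along the tool's axes as they then stand; what a row does not reach is not made up. A row lasts 1/12 s, in which the tool goes at most 41.7 mm and 7.16 degrees, less where a joint would pass 70% of its speed; a pose out of reach is approached as far as the arm can. A call is refused whole if a number of a shift passes 0.0417 or a number of a turn 7.16, either way. A call with a gripper value outside its range is refused whole. The fingers move at their own pace and stop on an object; "squeeze" is the grip in N (left out, the last holds). Time passes only in rows, so rows that do not move let the fingers close. It gives the time, the measured TCP pose, the force and the opening at its end, in the units of the state.
- sensors.state(): the state, without advancing time (a new reading comes with each control period).
- cams.camera(name): name is "scene" or "top" or "wrist"; returns a dict with "image" (384x512x3 uint8, red, green, blue), "mtx" (3x3 intrinsics, pixels), "k1" (the pictures are not rectified: a ray, as slopes to the right and down, at radius r is drawn at 1 + k1 r^2 times it, then the intrinsics apply), "R" (3x3) and "t" (3): a world point X has camera coordinates R X + t; the wrist camera has in their place "tool_from_camera" (4x4, takes a point from camera to tool coordinates, whose origin is the TCP and whose axes are the flange's). Camera axes: x right, y down, z forward; pixel columns grow to the right and rows downward; lengths in m; the calibration is good to about 2 mm. A picture is of the moment at which its call begins: read the wrist's pose just before it. There is no depth.
- job.job_done(): hands the job in, once; it reports no verdict.
The state is a dict: "t": time; "joint_positions": joint angles; "qd": joint speeds; "tau": joint torques, N m; "ee_pos": TCP position; "tcp_rot": TCP orientation; "contact_force": force on the tool from outside, world axes, zero at the start; "torque": the same for the moment, N m; "finger_gap": opening from 0.0 (shut) to 1.0 (fully open).
Only numpy, scipy, OpenCV 4.12 (cv2) and the standard library are available. Lean on these libraries where they do the work, as an engineer would, in place of code of your own. Each camera call takes 0.05 s, during which the arm holds its last target.

## Working session

There is one attempt and no reset: what is moved stays moved. The work goes in short steps, Python scripts to look and compute and a tool call to move; the robot and the scene stay as the last step left them, time stands still between calls to the robot, and variables do not carry over. Pictures are saved under pics/ and viewed, and the job is handed in when it is done.

Besides the shell and the picture viewer there is one more tool, called after "Emit:" as name(argument=value, ...) on one line, values as JSON. carry_out: Moves the arm, as the interface text tells. Its arguments: {"type":"object","properties":{"deltas":{"type":"array","items":{"type":"number"}},"squeeze":{"type":"number"}},"required":["deltas"]}

```bash
mkdir -p pics; python3 - <<'E'
from bench import sensors,cams
import cv2
s=sensors.state()
for k in s: print(k,s[k])
for n in("scene","top","wrist"):
    c=cams.camera(n); cv2.imwrite(f"pics/{n}0.png",c["image"][:,:,::-1])
    print(n,{k:(v.tolist() if hasattr(v,'tolist') else v) for k,v in c.items() if k!="image"})
E
```

```text
t 0.0
joint_positions [-1.21111555  0.47780194  0.02233229  1.55648284 -0.01148603  1.10928419
 -0.08310503]
qd [-0.00160059  0.00037439 -0.00037018  0.00167504 -0.00053635  0.00178604
 -0.00116668]
tau [ 7.70651550e-04 -5.96467388e+01  1.60809863e+00 -2.81205279e+01
  1.24327355e-02  9.34716052e-03 -2.68665900e-05]
ee_pos [0.30407639 0.60187296 0.19181116]
tcp_rot [-1.42007138e-04  2.31749478e-01  9.72775064e-01 -9.13099871e-04]
contact_force [ 0.11612121 -0.61641206  0.0589941 ]
torque [-0.0018139  -0.00274588 -0.02873574]
finger_gap 1.001113533420956
scene {'mtx': [[368.95749842615163, 0.0, 253.46395485443506], [0.0, 368.95749842615163, 194.02080942229858], [0.0, 0.0, 1.0]], 'k1': -0.0013483684430896767, 'R': [[-0.6596646770215626, 0.7514377530046722, 0.013557922013600414], [0.6339561781656949, 0.5660390882089265, -0.5269718349069072], [-0.4036608453337816, -0.3390295768497144, -0.8497745983291808]], 't': [0.3740647816577148, -0.3435385711615862, 1.38541211557448]}
top {'mtx': [[396.50638583649794, 0.0, 257.70626771022387], [0.0, 396.50638583649794, 186.0744138646251], [0.0, 0.0, 1.0]], 'k1': -0.10766879131670828, 'R': [[0.030443372179448615, -0.9995256182533016, 0.004662568573097005], [-0.9742562720595663, -0.030715560631503304, -0.22334115314399297], [0.2233784175853603, 0.002256721171902234, -0.9747291879115004]], 't': [0.014304176781611014, 0.6118388634187174, 1.0362318747419301]}
wrist {'mtx': [[306.6719156773581, 0.0, 260.03536429196834], [0.0, 306.6719156773581, 193.09611317033435], [0.0, 0.0, 1.0]], 'k1': 0.0010541007397661167, 'tool_from_camera': [[4.063116081694156e-05, -0.9624650899322522, -0.27140550659632673, 0.06910032037609366], [0.9999999847155635, -7.04721314164234e-06, 0.00017469747545196613, -0.0002507153664338402], [-0.00017005287387456203, -0.27140550954620785, 0.9624650749351795, -0.1813397612839736], [0.0, 0.0, 0.0, 1.0]]}
```

View pics/scene0.png

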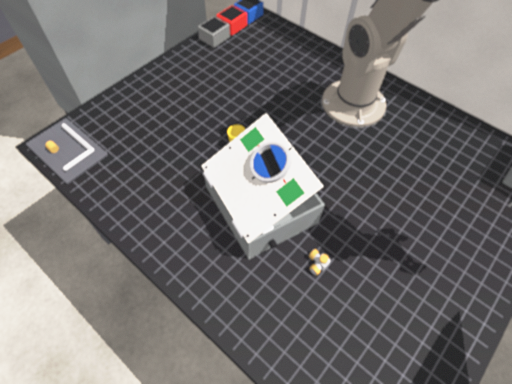

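View pics/top0.png

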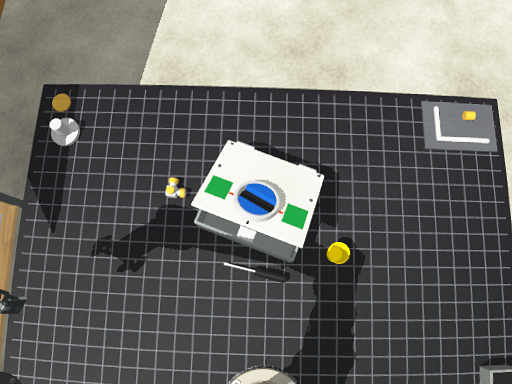

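The scene view shows the cover ajar, with green pads at about (252,139) and (291,192) and the blue disc at (270,162). In the top view the pads are at (219,187) and (295,216), the disc is at (258,200), the elbow at (175,188), the cup at (338,253) and the driver at (258,270). Next I'll triangulate.

```bash
cat > h.py <<'E'
import numpy as np,cv2
from bench import sensors,cams
from scipy.spatial.transform import Rotation as Ro
def cam(n):
    s=sensors.state(); c=cams.camera(n)
    if n=="wrist":
        q=s["tcp_rot"]; T=np.eye(4);T[:3,:3]=Ro.from_quat([q[1],q[2],q[3],q[0]]).as_matrix();T[:3,3]=s["ee_pos"]
        M=np.linalg.inv(T@np.array(c["tool_from_camera"]));c["R"]=M[:3,:3];c["t"]=M[:3,3]
    c["R"]=np.array(c["R"]);c["t"]=np.array(c["t"]);return c
def und(c,p):
    return cv2.undistortPoints(np.array(p,float).reshape(-1,1,2),np.array(c["mtx"]),np.array([c["k1"],0,0,0.])).reshape(-1,2)
def ray(c,p):
    d=np.c_[und(c,p),np.ones(len(und(c,p)))]@c["R"]; return -c["R"].T@c["t"],d
def plane(c,p,z):
    o,d=ray(c,p); return o+d*((z-o[2])/d[:,2])[:,None]
def tri(c1,p1,c2,p2):
    P=[np.c_[c["R"],c["t"]] for c in(c1,c2)]
    X=cv2.triangulatePoints(P[0],P[1],und(c1,p1).T,und(c2,p2).T);return (X[:3]/X[3]).T
def masks(im):
    h=cv2.cvtColor(im,cv2.COLOR_RGB2HSV);f=lambda a,b:cv2.inRange(h,a,b)
    return dict(green=f((45,120,60),(80,255,255)),blue=f((100,150,60),(125,255,255)),yellow=f((24,150,80),(34,255,255)),
      red=f((0,120,80),(6,255,255))|f((172,120,80),(180,255,255)))
def blobs(m,amin=8):
    n,l,st,ce=cv2.connectedComponentsWithStats(m)
    return [(ce[i].round(2).tolist(),int(st[i,4])) for i in range(1,n) if st[i,4]>=amin]
E
python3 - <<'E'
from h import *
C={n:cam(n) for n in("scene","top")}
for n,c in C.items():
    m=masks(c["image"])
    for k in m: print(n,k,blobs(m[k]))
    y,x=(( 100,170),(120,150))[n=="scene"],0
a=C["scene"]["image"][100:270,180:350];cv2.imwrite("pics/s1.png",cv2.resize(a,None,fx=3.5,fy=3.5,interpolation=2)[:,:,::-1])
a=C["top"]["image"][130:290,150:360];cv2.imwrite("pics/t1.png",cv2.resize(a,None,fx=3.5,fy=3.5,interpolation=2)[:,:,::-1])
E
```

```text
scene green [([251.7, 139.01], 247), ([289.82, 191.91], 342)]
scene blue [([253.23, 11.4], 223), ([278.4, 155.93], 203), ([260.35, 165.93], 210)]
scene yellow [([234.23, 130.54], 151)]
scene red [([234.59, 20.89], 386)]
top green [([218.64, 186.91], 386), ([294.72, 216.04], 411)]
top blue [([261.88, 192.51], 363), ([251.0, 206.05], 269)]
top yellow [([469.93, 114.98], 60), ([171.62, 179.67], 21), ([169.88, 189.4], 40), ([181.67, 192.83], 24), ([338.0, 252.68], 413)]
top red []
```

View pics/t1.png

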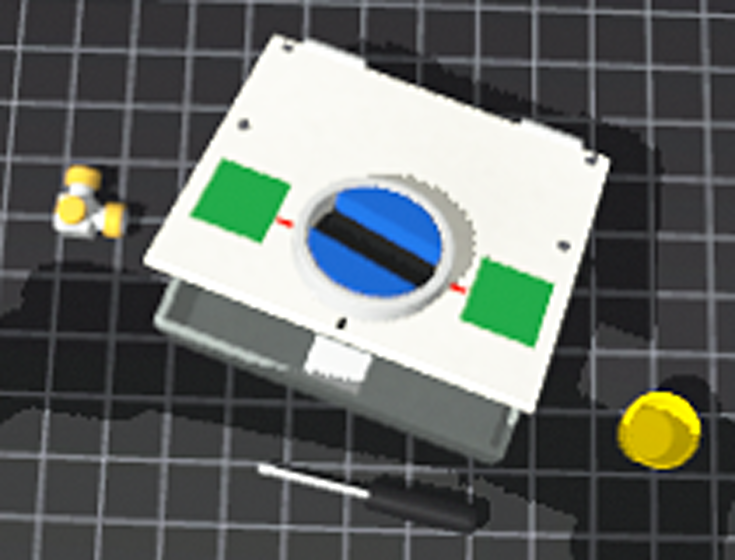

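View pics/s1.png

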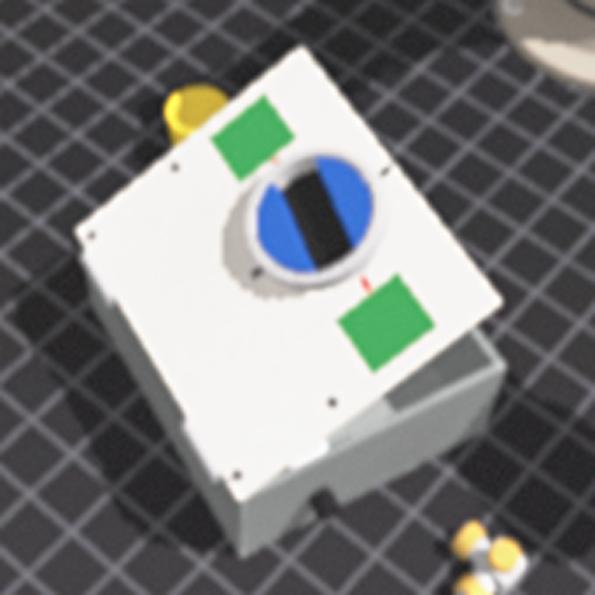

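View pics/wrist0.png

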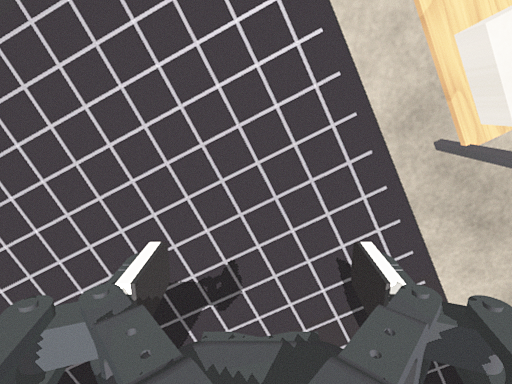

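```bash
cat >> h.py <<'E'
def fit():
    s,t=cam("scene"),cam("top");ms,mt=masks(s["image"]),masks(t["image"])
    g=lambda m:sorted([b for b in blobs(m["green"],60)],key=lambda b:b[0][0])
    gs,gt=g(ms),g(mt)
    R=tri(s,[gs[0][0]],t,[gt[1][0]])[0];L=tri(s,[gs[1][0]],t,[gt[0][0]])[0]
    m=(L+R)/2;v=L-R;yaw=np.arctan2(-v[0],v[1])
    from scipy.optimize import brentq
    th=brentq(lambda a:.110+.165*np.sin(a)+.008*np.cos(a)-m[2],-.2,1.2)
    ux=np.array([np.cos(yaw),np.sin(yaw)]);o=m[:2]-ux*(.120-.165*np.cos(th)+.008*np.sin(th))
    print("L",L.round(4),"R",R.round(4),"|LR|",np.linalg.norm(v).round(4),"yaw",np.degrees(yaw).round(2),"th",round(th,3),"box",o.round(4))
    return s,t,ms,mt,yaw,th,o
def box2w(o,yaw,p):
    c,s=np.cos(yaw),np.sin(yaw);p=np.array(p,float);return np.array([o[0]+c*p[0]-s*p[1],o[1]+s*p[0]+c*p[1],p[2]])
E
python3 - <<'E'
from h import *
s,t,ms,mt,yaw,th,o=fit()
bs=[b[0] for b in blobs(ms["blue"],100) if b[0][1]>100];bt=[b[0] for b in blobs(mt["blue"],100)]
print("axis shut top",box2w(o,yaw,(-.05,0,.138)),"padR shut",box2w(o,yaw,(-.045,-.1,.118)),"padL",box2w(o,yaw,(-.045,.1,.118)))
# cup, driver, elbow
print("cup",plane(t,[[338,252.7]],.03),"drv",plane(t,[[225,264],[288,277]],.01),"elb",plane(t,[[175,188]],.03))
for p in [(-.12,-.14,.118),(-.12,.14,.118),(.12,0,.118)]: print(p,box2w(o,yaw,p).round(3))
S=sensors.state();q=S["tcp_rot"];M=Ro.from_quat([q[1],q[2],q[3],q[0]]).as_matrix();print(M.round(3))
E
```

```text
L [0.5777 0.1295 0.1923] R [ 0.511  -0.0593  0.1922] |LR| 0.2002 yaw -19.45 th 0.473 box [0.5662 0.0274]
axis shut top [0.51909245 0.04403579 0.138     ] padR shut [ 0.4905133  -0.05192375  0.118     ] padL [0.55710109 0.13666593 0.118     ]
cup [[ 0.4355277  -0.19762483  0.03      ]] drv [[ 0.39588887  0.11890341  0.01      ]
 [ 0.36514813 -0.05975055  0.01      ]] elb [[0.60680824 0.27262773 0.03      ]]
(-0.12, -0.14, 0.118) [ 0.406 -0.065  0.118]
(-0.12, 0.14, 0.118) [0.5   0.199 0.118]
(0.12, 0, 0.118) [ 0.679 -0.013  0.118]
[[-0.893  0.451 -0.   ]
 [ 0.451  0.893 -0.   ]
 [-0.    -0.    -1.   ]]
```

The triangulation fits well: the pad spacing comes out at 200 mm, the cover angle at 0.473 rad and the box yaw at -19.5°. I'll rise, shut the fingers and move above the left pad.

Emit:
carry_out(deltas=[1,0,0,-0.04,0,1,0,0,-0.04,0,1,-0.025,-0.0167,0,0,1,-0.025,-0.0167,0,0,1,-0.025,-0.0167,0,0,1,-0.025,-0.0167,0,0,1,-0.025,-0.0167,0,0,1,-0.025,-0.0167,0,0,1,-0.025,-0.0167,0,0,1,-0.025,-0.0167,0,0,1,-0.025,-0.0167,0,0,1,-0.025,-0.0167,0,0])

```text
t: 1.35
ee_pos: [0.4527, 0.3393, 0.273]
tcp_rot: [0.0, 0.232, 0.973, 0.0]
contact_force: [0.6, 0.1, -0.2]
finger_gap: -0.001
```

Emit:
carry_out(deltas=[1,-0.025,-0.0167,0,0,1,-0.025,-0.0167,0,0,1,-0.025,-0.0167,0,0,1,-0.025,-0.0167,0,0,1,-0.025,-0.0167,0,0,1,-0.025,-0.0167,0,0,1,-0.025,-0.0167,0,0,1,-0.022,-0.0165,0,0,1,0,0,0,0,1,0,0,0,0])

```text
t: 2.18
ee_pos: [0.5685, 0.1307, 0.2729]
tcp_rot: [0.0, 0.234, 0.972, -0.0]
contact_force: [0.1, 1.3, -0.4]
finger_gap: -0.001
```

Emit:
carry_out(deltas=[1,0,0,0.03,0,1,0,0,0.03,0,1,0,0,0.01,0,1,0,0,0.008,0,1,0.001,0,0.008,0,1,0.001,0,0.008,0,1,0.001,0,0.008,0,1,0.001,0,0.008,0,1,0.001,0,0.008,0,1,0.001,0,0.008,0])

```text
t: 3.02
ee_pos: [0.5629, 0.1358, 0.1468]
tcp_rot: [0.0, 0.232, 0.973, 0.0]
contact_force: [-1.0, -0.4, 4.1]
finger_gap: -0.001
```

Emit:
carry_out(deltas=[1,0.001,0,0.008,0,1,0.001,0,0.008,0,1,0.001,0,0.006,0,1,0.001,0,0.004,0,1,0,0,0.002,0,1,0,0,0.001,0,1,0,0,0,0,1,0,0,0,0,1,0,0,0,0])

```text
t: 3.77
ee_pos: [0.5593, 0.1371, 0.1179]
tcp_rot: [0.0, 0.232, 0.973, 0.0]
contact_force: [-0.0, 0.2, -0.5]
finger_gap: 0.002
```

Emit:
carry_out(deltas=[1,0,0,0.001,0,1,0,0,0.001,0,1,0,0,0,0,1,0,0,0,0])

```text
t: 4.1
ee_pos: [0.559, 0.1373, 0.1159]
tcp_rot: [0.0, 0.232, 0.973, 0.0]
contact_force: [-0.7, 0.0, 1.0]
finger_gap: 0.001
```

Emit:
carry_out(deltas=[1,0,0,0.001,0,1,0,0,0.001,0,1,0,0,0,0,1,0,0,0,0])

```text
t: 4.43
ee_pos: [0.5589, 0.1374, 0.1137]
tcp_rot: [-0.0, 0.232, 0.973, 0.0]
contact_force: [-0.1, 0.7, 0.2]
finger_gap: -0.002
```

```bash
python3 - <<'E'
from h import *
s,t=cam("scene"),cam("top")
a=s["image"][80:250,170:370];cv2.imwrite("pics/s2.png",cv2.resize(a,None,fx=3.5,fy=3.5,interpolation=2)[:,:,::-1])
a=t["image"][130:290,150:360];cv2.imwrite("pics/t2.png",cv2.resize(a,None,fx=3.5,fy=3.5,interpolation=2)[:,:,::-1])
E
```

```text
(no output)
```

View pics/s2.png

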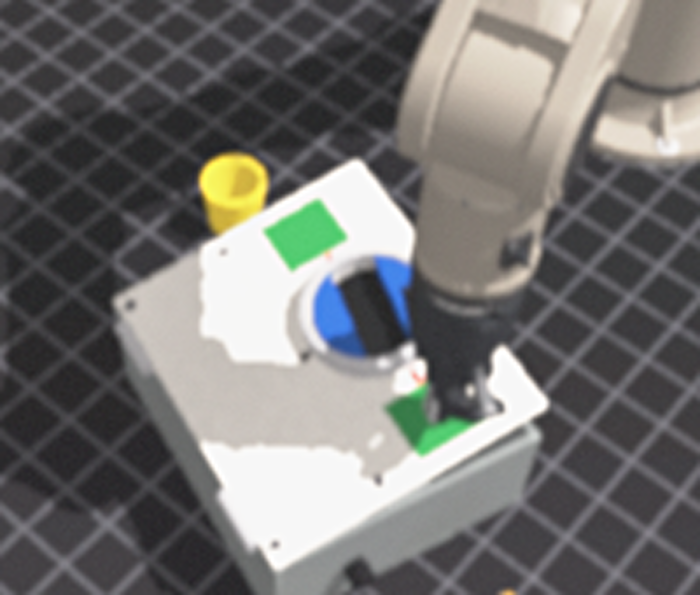

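View pics/t2.png

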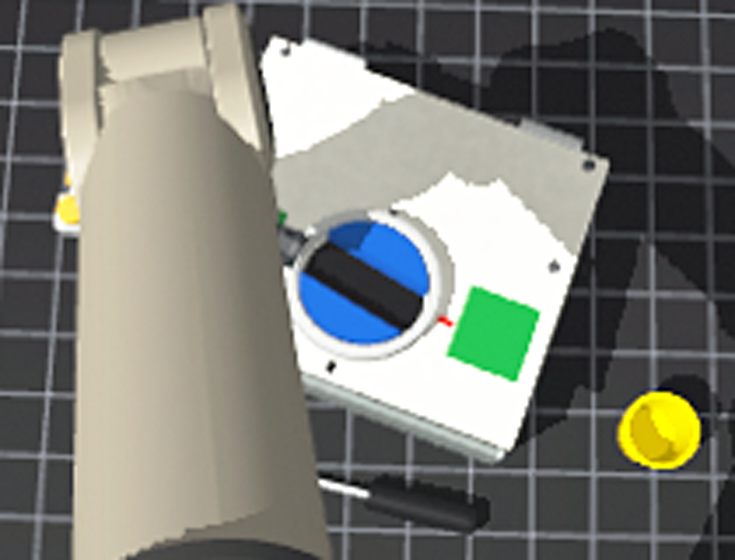

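```bash
python3 - <<'E'
from h import *
s,t=cam("scene"),cam("top")
gs=sorted(blobs(masks(s["image"])["green"],40));gt=sorted(blobs(masks(t["image"])["green"],60))
print(gs,gt); print(tri(s,[gs[0][0]],t,[gt[-1][0]])); print(sensors.state()["t"])
E
```

```text
[([256.73, 146.55], 225), ([290.85, 200.76], 155)] [([290.69, 224.96], 453)]
[[ 0.49462262 -0.05349476  0.14872254]]
4.6333
```

Emit:
carry_out(deltas=[1,0,0,0.0015,0,1,0,0,0.0015,0,1,0,0,0,0])

```text
t: 4.88
ee_pos: [0.5588, 0.1374, 0.1105]
tcp_rot: [-0.0, 0.232, 0.973, 0.0]
contact_force: [-0.1, -0.4, 1.7]
finger_gap: -0.0
```

```bash
python3 - <<'E'
from h import *
s=cam("scene")
X=np.array(sensors.state()["ee_pos"])
def pr(c,X):
    return cv2.projectPoints(X.reshape(1,3),cv2.Rodrigues(c["R"])[0],c["t"],np.array(c["mtx"]),np.array([c["k1"],0,0,0.]))[0].ravel()
print(pr(s,X),pr(s,X+[0,0,.03]))
print("crop s3 px",(pr(s,X)-[230,130])*7)
a=s["image"][130:215,230:340].copy();cv2.imwrite("pics/s3.png",cv2.resize(a,None,fx=7,fy=7,interpolation=2)[:,:,::-1])
cv2.imwrite("pics/w3.png",cams.camera("wrist")["image"][:,:,::-1])
E
```

```text
[293.31775722 204.97148618] [294.4911296  199.38305478]
crop s3 px [443.22430056 524.80040329]
```

View pics/s3.png

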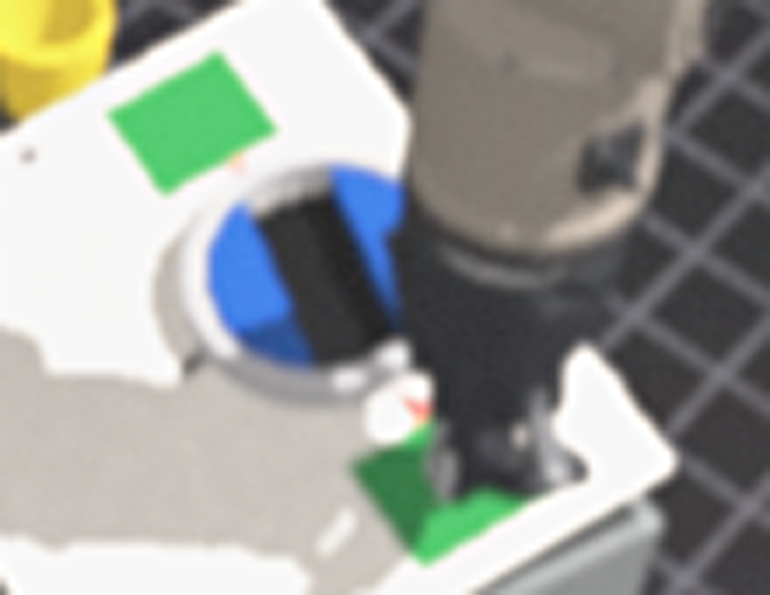

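View pics/w3.png

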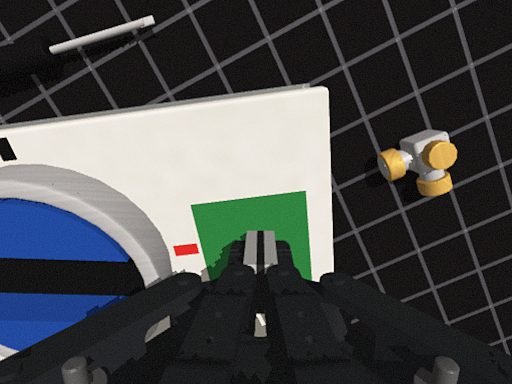

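```bash
python3 - <<'E'
from h import *
w=cam("wrist");S=sensors.state();X=np.array(S["ee_pos"])
def pr(c,X):
    return cv2.projectPoints(np.array(X,float).reshape(1,3),cv2.Rodrigues(c["R"])[0],c["t"],np.array(c["mtx"]),np.array([c["k1"],0,0,0.]))[0].ravel().round(1)
for dz in(0,.01,.02,.03,.04): print(dz,pr(w,X+[0,0,dz]))
# pad far edge length in wrist: (192,205)-(306,191), depth from 60mm(or 55)
u=und(w,[[192,205],[306,191],[328,88]]);print(u,np.linalg.norm(u[0]-u[1]))
print("bench grid etc; cup/elbow/pad: cam pos",-w["R"].T@w["t"])
s,t=cam("scene"),cam("top")
for z in (.11,.13,.15): print(z,plane(w,[[192,205],[306,191],[322,88],[185,249]],z).round(4).tolist())
print({k:S[k] for k in("joint_positions","contact_force","t")})
E
```

```text
0 [260.3 220.6]
0.01 [260.3 226.6]
0.02 [260.3 233.2]
0.03 [260.4 240.6]
0.04 [260.4 249. ]
[[-0.22183879  0.03881428]
 [ 0.14987856 -0.00683487]
 [ 0.22158113 -0.34263872]] 0.37450985913138213
bench grid etc; cup/elbow/pad: cam pos [0.49718886 0.16823199 0.29194613]
0.11 [[0.5308, 0.1038, 0.11], [0.5546, 0.171, 0.11], [0.5039, 0.2039, 0.11], [0.5547, 0.0846, 0.11]]
0.13 [[0.5271, 0.1109, 0.13], [0.5483, 0.1707, 0.13], [0.5032, 0.1999, 0.13], [0.5484, 0.0938, 0.13]]
0.15 [[0.5234, 0.118, 0.15], [0.5419, 0.1704, 0.15], [0.5024, 0.196, 0.15], [0.5421, 0.103, 0.15]]
{'joint_positions': array([-0.53761314,  0.41287268,  0.24075678,  1.88874921, -0.12698122,
        0.85457348,  0.87012949]), 'contact_force': array([ 0.04139039, -0.27896628,  0.03966377]), 't': 5.0333}
```

Emit:
carry_out(deltas=[1,0,0,0.004,0,1,0,0,0.004,0,1,0,0,0,0,1,0,0,0,0])

```text
t: 5.47
ee_pos: [0.5588, 0.1372, 0.1023]
tcp_rot: [-0.0, 0.232, 0.973, -0.0]
contact_force: [-1.0, -0.8, -0.2]
finger_gap: 0.0
```

```bash
cat >> h.py <<'E'
def padR():
    s,t=cam("scene"),cam("top")
    gs=sorted(blobs(masks(s["image"])["green"],40));gt=sorted(blobs(masks(t["image"])["green"],60))
    return tri(s,[gs[0][0]],t,[gt[-1][0]]).round(4)
E
python3 - <<'E'
from h import *
print(padR(),sensors.state()["contact_force"],sensors.state()["ee_pos"])
E
```

```text
[[ 0.4925 -0.0526  0.1382]] [-0.05550251 -0.549456   -0.22204507] [0.55889193 0.13709391 0.10254857]
```

The cover follows the tip, with pad z about 35 mm above the reported TCP. I'll keep pushing until it meets the stop.

Emit:
carry_out(deltas=[1,0,0,0.004,0,1,0,0,0.004,0,1,0,0,0.004,0,1,0,0,0.003,0,1,0,0,0,0,1,0,0,0,0])

```text
t: 6.07
ee_pos: [0.559, 0.1371, 0.0874]
tcp_rot: [0.0, 0.232, 0.973, -0.0]
contact_force: [-0.0, 0.0, 0.4]
finger_gap: 0.002
```

```bash

python3 - <<'E'
from h import *
print(padR(),sensors.state()["contact_force"],sensors.state()["ee_pos"])
E
```

```text
[[ 0.4908 -0.052   0.1239]] [-0.84620071  0.16014045  1.21011371] [0.55919186 0.1370492  0.08772927]
```

Emit:
carry_out(deltas=[1,0,0,0.002,0,1,0,0,0.002,0,1,0,0,0.002,0,1,0,0,0,0])

```text
t: 6.5
ee_pos: [0.559, 0.1373, 0.0815]
tcp_rot: [0.0, 0.232, 0.973, 0.0]
contact_force: [0.2, 0.4, 0.3]
finger_gap: 0.003
```

Emit:
carry_out(deltas=[1,0,0,0.001,0,1,0,0,0.001,0,1,0,0,0,0])

```text
t: 6.75
ee_pos: [0.5589, 0.1373, 0.0796]
tcp_rot: [-0.0, 0.232, 0.973, -0.0]
contact_force: [0.4, -0.4, 0.3]
finger_gap: -0.003
```

```bash

python3 - <<'E'
from h import *
print(padR(),sensors.state()["contact_force"],sensors.state()["ee_pos"])
E
```

```text
[[ 0.4906 -0.052   0.1171]] [0.5297866  0.13450808 0.42157381] [0.55894167 0.13730876 0.07969222]
```

Emit:
carry_out(deltas=[1,0,0,0.001,0,1,0,0,0,0])

```text
t: 7.02
ee_pos: [0.559, 0.1374, 0.0796]
tcp_rot: [-0.0, 0.232, 0.973, 0.0]
contact_force: [-3.8, -1.1, 8.4]
finger_gap: 0.001
```

Emit:
carry_out(deltas=[1,0,0,0.001,0,1,0,0,0,0])

```text
t: 7.18
ee_pos: [0.559, 0.1374, 0.0795]
tcp_rot: [-0.0, 0.232, 0.973, 0.0]
contact_force: [-5.6, -1.4, 16.6]
finger_gap: -0.004
```

The cover is on its stop: 16.6 N and pad z about 117 mm. I'll lift off, half open the fingers and move above the fastener.

Emit:
carry_out(deltas=[1,0,0,-0.02,0,1,0,0,-0.03,0,1,0,0,-0.03,0,0.5,-0.001,-0.02,-0.02,0,0.5,-0.001,-0.02,0,0,0.5,-0.001,-0.02,0,0,0.5,-0.001,-0.02,0,0,0.5,-0.002,-0.021,0,0,0.5,0,0,0,0,0.5,0,0,0,0,0.5,0,0,0,0])

```text
t: 8.1
ee_pos: [0.519, 0.0451, 0.1778]
tcp_rot: [0.0, 0.232, 0.973, 0.0]
contact_force: [0.2, 0.6, 0.2]
finger_gap: 0.497
```

```bash

python3 - <<'E'
from h import *
S=sensors.state();print(S["ee_pos"],S["finger_gap"],S["contact_force"])
w=cam("wrist");cv2.imwrite("pics/w4.png",w["image"][:,:,::-1])
s=cam("scene");a=s["image"][90:210,220:350];cv2.imwrite("pics/s4.png",cv2.resize(a,None,fx=5,fy=5,interpolation=2)[:,:,::-1])
print(padR())
E
```

```text
[0.51896426 0.04512341 0.17780372] 0.49731711749199303 [0.23798071 0.62331338 0.17462479]
[[ 0.4905 -0.0572  0.1144]]
```

View pics/w4.png

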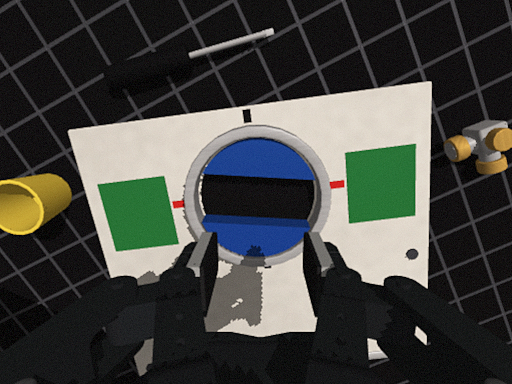

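View pics/s4.png

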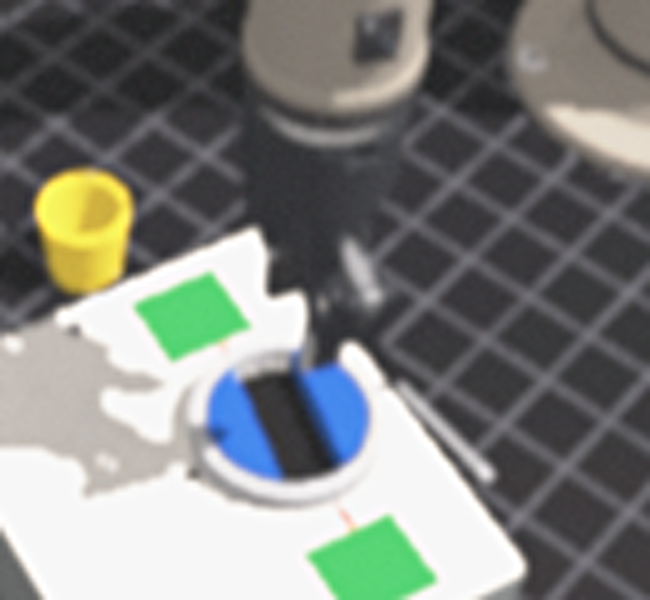

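```bash

python3 - <<'E'
from h import *
def pr(c,X):
    return cv2.projectPoints(np.array(X,float).reshape(-1,1,3),cv2.Rodrigues(c["R"])[0],c["t"],np.array(c["mtx"]),np.array([c["k1"],0,0,0.]))[0].reshape(-1,2).round(1)
s=cam("scene");w=cam("wrist");S=sensors.state();X=np.array(S["ee_pos"])
yd=np.array([.451,.893,0])
for dz in(0,.02,.04,.05):
  print(dz,[((pr(s,X+yd*k+[0,0,dz])[0]-[220,90])*5).round() for k in(-.021,0,.021)],[pr(w,X+yd*k+[0,0,dz])[0] for k in(-.021,.021)])
m=masks(w["image"])["blue"]; pts=np.argwhere(m)[:,::-1]
hull=cv2.convexHull(pts.astype(np.int32));P=plane(w,hull.reshape(-1,2).astype(float),.138)
P=P[np.hypot(*(P[:,:2]-[.519,.044]).T)<.07]
c,r=cv2.minEnclosingCircle(P[:,:2].astype(np.float32));print("disc enc",c,r)
mg=blobs(masks(w["image"])["green"],200);print(mg)
G=plane(w,[b[0] for b in mg],.118);print(G, np.linalg.norm(G[0]-G[1]))
# slot edges
g=w["image"]; 
for xs in (225,240,255,270,285,300):
    col=m[:,xs]; ys=np.where(col)[0]; d=np.where(np.diff(ys)>15)[0]; print(xs,[(ys[i],ys[i+1]) for i in d])
E
```

```text
0 [array([276., 340.]), array([292., 369.]), array([308., 398.])] [array([226.8, 220.6]), array([293.4, 220.7])]
0.02 [array([278., 318.]), array([294., 347.]), array([311., 377.])] [array([223.1, 233.2]), array([297.1, 233.3])]
0.04 [array([281., 295.]), array([297., 324.]), array([313., 353.])] [array([218.5, 248.9]), array([301.8, 249. ])]
0.05 [array([282., 283.]), array([298., 312.]), array([315., 342.])] [array([215.7, 258.4]), array([304.5, 258.5])]
disc enc (0.5170038938522339, 0.04326910898089409) 0.04657015576958656
[([380.79, 183.34], 4760), ([138.4, 213.17], 4384)]
[[ 0.55443331  0.13652161  0.118     ]
 [ 0.48781072 -0.05256554  0.118     ]] 0.20048072437104836
225 [(np.int64(175), np.int64(215))]
240 [(np.int64(175), np.int64(216))]
255 [(np.int64(176), np.int64(217))]
270 [(np.int64(177), np.int64(218))]
285 [(np.int64(178), np.int64(219))]
300 [(np.int64(179), np.int64(220))]
```

The wrist view puts both pads at z = 118 mm with 200.5 mm spacing, so the cover is shut. The axis is at about (0.518, 0.0435) and the slot is about 3.4° clockwise of the jaw axis. I'll align and come down to just above the disc.

Emit:
carry_out(deltas=[0.5,0,-0.002,0.02,3.4,0.5,0,0,0.02,0,0.5,0,0,0.02,0,0.5,0,0,0.005,0,0.5,0,0,0,0])

```text
t: 8.82
ee_pos: [0.5167, 0.0427, 0.1115]
tcp_rot: [-0.001, 0.26, 0.966, -0.001]
contact_force: [-0.2, -0.3, 1.0]
finger_gap: 0.495
```

```bash

python3 - <<'E'
from h import *
S=sensors.state();print(S["ee_pos"],S["finger_gap"],S["contact_force"])
w=cam("wrist");cv2.imwrite("pics/w5.png",w["image"][:,:,::-1])
s=cam("scene");a=s["image"][120:200,240:320];cv2.imwrite("pics/s5.png",cv2.resize(a,None,fx=7,fy=7,interpolation=2)[:,:,::-1])
E
```

```text
[0.51666298 0.04270013 0.11148111] 0.4953027995446975 [-0.24966752 -0.33286776  0.96457814]
```

View pics/w5.png

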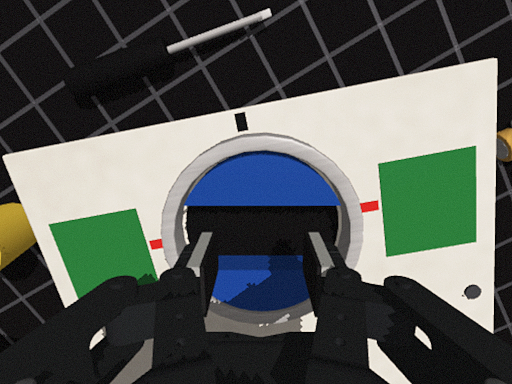

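View pics/s5.png

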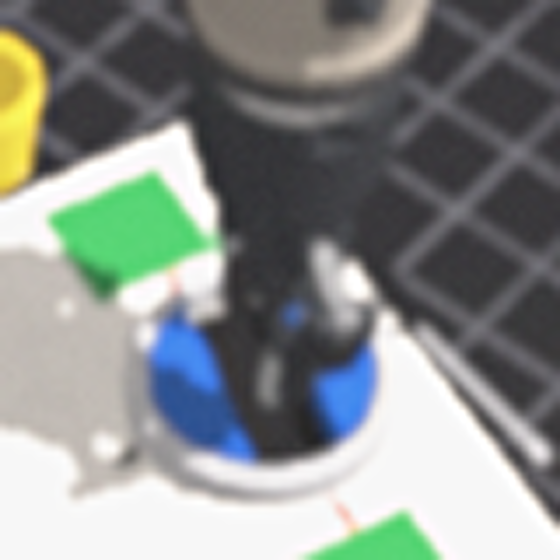

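Emit:
carry_out(deltas=[0.5,-0.001,0.001,0.006,0,0.5,0,0,0.006,0,0.5,0,0,0.006,0,0.5,0,0,0.004,0,0.5,0,0,0,0])

```text
t: 9.33
ee_pos: [0.5185, 0.0429, 0.0898]
tcp_rot: [-0.001, 0.261, 0.965, -0.0]
contact_force: [-0.2, 1.0, -0.3]
finger_gap: 0.499
```

Emit:
carry_out(deltas=[0.5,0,0,0.002,0,0.5,0,0,0.002,0,0.5,0,0,0,0])

```text
t: 9.58
ee_pos: [0.5191, 0.043, 0.0865]
tcp_rot: [-0.0, 0.261, 0.965, -0.0]
contact_force: [-0.2, 0.1, 0.3]
finger_gap: 0.501
```

```bash

python3 - <<'E'
from h import *
S=sensors.state();print(S["ee_pos"],S["finger_gap"],S["contact_force"],S["torque"])
w=cam("wrist");cv2.imwrite("pics/w6.png",w["image"][:,:,::-1])
E
```

```text
[0.51909205 0.04299712 0.0865334 ] 0.5010925655909517 [-0.17370465  0.13020277  0.32669533] [ 0.04490001  0.00526005 -0.00826813]
```

View pics/w6.png

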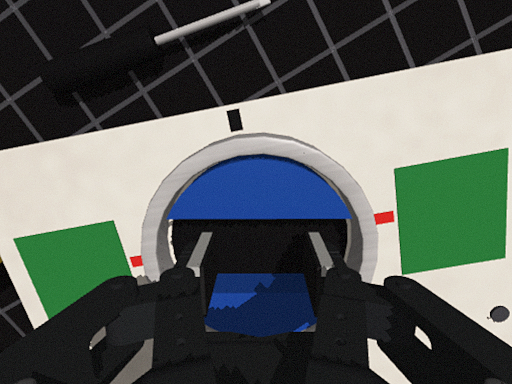

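Emit:
carry_out(deltas=[0.5,0,0,0.002,0,0.5,0,0,0.002,0,0.5,0,0,0,0])

```text
t: 9.88
ee_pos: [0.519, 0.043, 0.0825]
tcp_rot: [-0.0, 0.261, 0.965, -0.0]
contact_force: [0.1, 0.1, 0.2]
finger_gap: 0.503
```

Emit:
carry_out(deltas=[0.5,0,0,0.001,5,0.5,0,0,0,5,0.5,0,0,0,5,0.5,0,0,0,5,0.5,0,0,0,5,0.5,0,0,0,0])

```text
t: 10.38
ee_pos: [0.5189, 0.0442, 0.0817]
tcp_rot: [-0.001, 0.464, 0.886, 0.0]
contact_force: [-1.6, 2.4, 1.0]
finger_gap: 0.499
```

```bash
cat >> h.py <<'E'
def fast():
    w=cam("wrist");S=sensors.state();m=masks(w["image"])["blue"]
    print("t",S["t"],S["ee_pos"].round(4),S["contact_force"].round(2),S["torque"].round(3),"j7",S["joint_positions"][6].round(3))
    b=[np.array(x[0]) for x in blobs(m,150)];print(b)
    return w
E
python3 - <<'E'
from h import *
w=fast();cv2.imwrite("pics/w7.png",w["image"][:,:,::-1])
E
```

```text
t 10.4333 [0.5189 0.044  0.0817] [-1.45  3.21  1.16] [0.676 0.284 0.187] j7 0.606
[array([238.09, 201.52]), array([264.41, 307.76])]
```

View pics/w7.png

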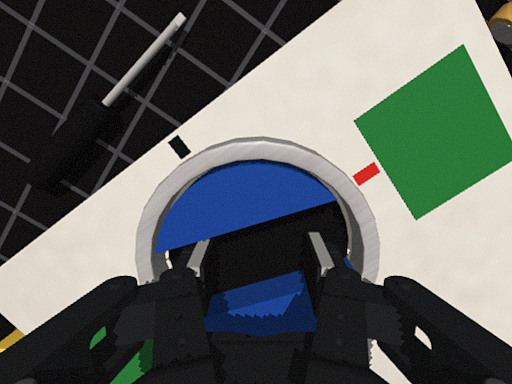

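Emit:
carry_out(deltas=[0.5,0,0,0,5,0.5,0,0,0,5,0.5,0,0,0,5,0.5,0,0,0,5,0.5,0,0,0,5,0.5,0,0,0,5,0.5,0,0,0,5,0.5,0,0,0,5,0.5,0,0,0,5,0.5,0,0,0,5,0.5,0,0,0,5,0.5,0,0,0,5])

```text
t: 11.43
ee_pos: [0.5193, 0.043, 0.0818]
tcp_rot: [0.0, 0.845, 0.535, 0.0]
contact_force: [0.6, 1.0, -0.1]
finger_gap: 0.504
```

```bash

python3 - <<'E'
from h import *
w=fast();cv2.imwrite("pics/w8.png",w["image"][:,:,::-1])
E
```

```text
t 11.4833 [0.5193 0.043  0.0818] [0.15 2.18 0.3 ] [0.191 0.068 0.083] j7 -0.284
[array([236.7 , 202.96])]
```

View pics/w8.png

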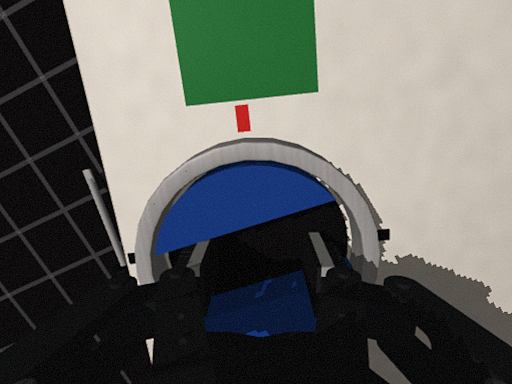

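Emit:
carry_out(deltas=[0.5,0,0,0,4,0.5,0,0,0,4,0.5,0,0,0,3,0.5,0,0,0,0,0.5,0,0,0,0])

```text
t: 11.9
ee_pos: [0.5193, 0.0427, 0.0818]
tcp_rot: [0.0, 0.891, 0.454, -0.0]
contact_force: [0.1, -0.5, -0.0]
finger_gap: 0.501
```

```bash

python3 - <<'E'
from h import *
w=fast();q=sensors.state()["tcp_rot"];print(2*np.degrees(np.arctan2(q[1],q[2])))
E
```

```text
t 11.95 [0.5193 0.0428 0.0818] [ 0.08  0.24 -0.73] [ 0.016 -0.012 -0.008] j7 -0.433
[array([236.99, 202.97]), array([246.53, 323.8 ])]
126.00945740687257
```

Emit:
carry_out(deltas=[0.5,0,0,0,2,0.5,0,0,0,2,0.5,0,0,0,0,0.5,0,0,0,0])

```text
t: 12.28
ee_pos: [0.5189, 0.0429, 0.0818]
tcp_rot: [0.0, 0.906, 0.423, -0.001]
contact_force: [-2.5, -1.0, 2.6]
finger_gap: 0.498
```

```bash

python3 - <<'E'
from h import *
w=fast();q=sensors.state()["tcp_rot"];print(2*np.degrees(np.arctan2(q[1],q[2])));cv2.imwrite("pics/w9.png",w["image"][:,:,::-1])
E
```

```text
t 12.3333 [0.5189 0.0428 0.0818] [-3.73 -0.33  2.63] [-0.297  0.529  1.294] j7 -0.49
[array([235.88, 203.5 ]), array([249.27, 321.41])]
129.97013693800713
```

View pics/w9.png

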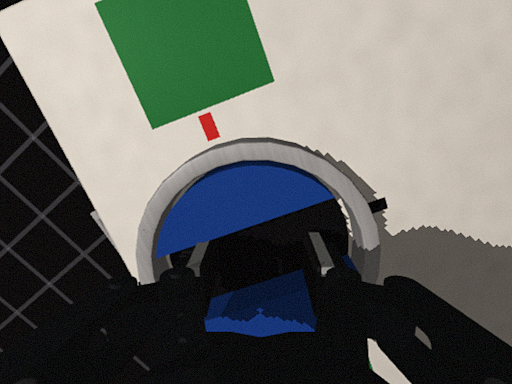

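The torque jumped to 1.3 N m, so the fastener is on its stop. I'll ease back within the slot's play, lift straight out and swing clear.

Emit:
carry_out(deltas=[0.5,0,0,0,-4,0.5,0,0,0,-5,0.5,0,0,0,-5,0.5,0,0,-0.01,0,0.5,0,0,-0.02,0,0.5,0,0,-0.03,0,0.5,0,0,-0.04,0,0.5,0,0,-0.04,0,0.5,0,0,0,0])

```text
t: 13.08
ee_pos: [0.524, 0.0426, 0.2295]
tcp_rot: [0.001, 0.85, 0.526, 0.006]
contact_force: [1.6, 0.2, 0.5]
finger_gap: 0.501
```

```bash

python3 - <<'E'
from h import *
w=fast();cv2.imwrite("pics/w10.png",w["image"][:,:,::-1])
mg=blobs(masks(w["image"])["green"],200);print(mg)
G=plane(w,[b[0] for b in mg],.118);print(G)
if len(G)>1:print(np.linalg.norm(G[0]-G[1]))
B=plane(w,[b[0] for b in blobs(masks(w["image"])["blue"],300)],.138);print(B)
if len(B)==2:
    d=B[1]-B[0];print("slot ang",np.degrees(np.arctan2(d[0],-d[1]))%180)
E
```

```text
t 13.1333 [0.5224 0.0431 0.2264] [-0.71  0.84 -1.44] [-0.007  0.004  0.098] j7 -0.462
[array([248.85, 154.94]), array([256.79, 215.24])]
[([244.14, 73.07], 4223), ([269.85, 272.32], 2497)]
[[ 0.55579729  0.13687421  0.118     ]
 [ 0.48914966 -0.05228238  0.118     ]]
0.20055453028982448
[[0.52791975 0.07180935 0.138     ]
 [0.50872262 0.01773067 0.138     ]]
slot ang 160.45589348153104
```

View pics/w10.png

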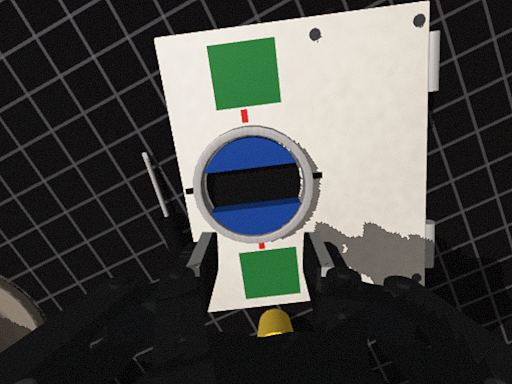

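Emit:
carry_out(deltas=[0.5,0,0,-0.02,0,0.5,0,0,0,0,0.5,0,0,0,0,0.5,0,0,0,0])

```text
t: 13.47
ee_pos: [0.5187, 0.043, 0.241]
tcp_rot: [-0.0, 0.849, 0.528, -0.0]
contact_force: [-0.2, -0.1, -0.9]
finger_gap: 0.499
```

```bash
python3 - <<'E'
from h import *
t=cam("top");cv2.imwrite("pics/t11.png",t["image"][:,:,::-1]);print(blobs(masks(t["image"])["yellow"],15))
S=sensors.state();print(S["ee_pos"],S["contact_force"],abs(S["qd"]).max())
E
```

```text
[([470.0, 115.0], 63), ([171.81, 179.71], 21), ([169.93, 189.46], 41), ([181.67, 192.83], 24), ([338.05, 252.75], 415)]
[0.51851889 0.04299623 0.24076315] [-0.56913163 -0.20469987 -0.3070927 ] 0.006139593176722811
```

View pics/t11.png

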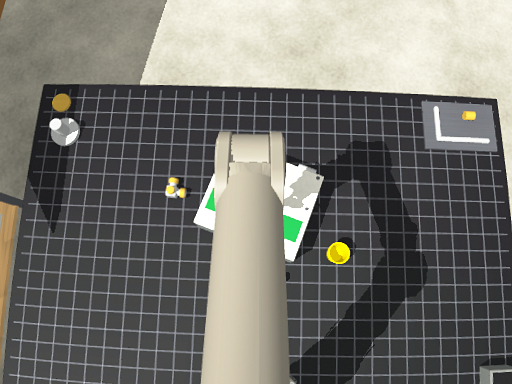

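The elbow (170,189) and cup (338,253) are at their starting pixels, and the driver's handle end still shows at (288,276). The arm is clear, so I'm handing in.

```bash
python3 -c "
from bench import job
print(job.job_done())"
```

```text
the job is handed in; nothing more can be done
None
```

The cover is shut and the fastener is locked on its stop. I handed the job in at about 13.5 s of the 48 s allowed; no verdict was reported.

**What I did:** I pushed the left pad down with the shut fingertips until the cover met its stop, where the force rose to 16.6 N. I then set the half-open fingers in the slot and turned it clockwise until the torque jumped to about 1.3 N m. After easing back within the slot's play, I lifted straight out.

**Last checks:**
- **Cover:** both pads fit the shut height of 118 mm, with a spacing of 200.6 mm against 200 mm nominal.
- **Fastener:** the slot lies at -19.5°, in line with the box's front-to-hinge axis at -19.5°. That puts it at about 1.57 rad.
- **Bystanders:** the elbow and cup are at the same pixels as at the start. The arm hid most of the screwdriver in the last top view; its visible end had not moved, and the arm never came near it.
- **Arm:** it is clear above the box with only noise-level force readings.

**Readings that disagreed:**
- **Fingertip height:** the real fingertips sat about 38 mm behind the reported TCP. Contact came at a reported z of 80 mm instead of 118 mm, so I went by force and camera for heights.
- **Right pad height:** one reading after lifting off gave 114 mm. I put that down to the arm partly hiding the pad and did not use it.

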